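# Release a data cartridge from its push-push reader

## Robot

A 6-joint arm with a two-finger parallel gripper is mounted at the origin on a cart in front of the work surface, level with it; the furniture and walls round the work are solid. World frame = base frame: x ahead of the robot, y to its left, z up, the work surface at z = 0. Lengths are in mm, angles in rad, forces in N, time in s.
With the tool pointing down it reaches from about 275 to 1000 mm from the base axis. Payload 8.4 kg.
Tool frame: the origin (TCP) lies on the mounting face of the last link; the fingertips stand 173 mm ahead of it and the grasp point (between the pads) lies 155 mm ahead of it; z points along the fingers, y is the line along which they close (so a half turn about z gives the same grasp; the last joint's range is limited). The gripper opens to 85 mm and grips with 20 to 120 N. Pads are 22 mm wide; open, the fingers measure 114 mm over their backs; the gripper's body (76 mm by 85 mm) begins 54 mm behind the grasp point. The pads swing forward as they close: fully open they stand 13 mm farther back than shut.
Start: joints at [-1.215, 0.353, 1.633, -0, 1.155, -0.002], TCP at [218.883, -585.423, 404.681] pointing down, gripper open.
Joint ranges: [-2.63, 2.63], [-0.92, 2.1], [0.06, 2.66], [-1.3, 4.44], [0, 2.69], [-3.02, 3.02]. Speed limits (rad/s): [2.22, 2.22, 2.79, 3.14, 3.14, 3.14].

## Interface

Orientations are given as [roll, pitch, yaw] about the fixed x, y, z axes, in that order (R = Rz(yaw) Ry(pitch) Rx(roll)).
In Python, from rig import r gives the robot as it stands.
- The arm moves only by the tool apply_moves, never from a script. Its argument "deltas" is a list of rows, each an object with "claw": the gripper command: -1 is fully open, 1 is shut, values between are in proportion; "delta_pos": the shift along the tool's x, y, z in cm, a list of three; "yaw": the turn about the tool's z in rad. In form: [{"claw": claw, "delta_pos": [tx, ty, tz], "yaw": yaw}, ...]. A call has 1 to 8 rows; each row shifts and turns the commanded pose from where the row before left it, along the tool's axes as they then stand; what a row does not reach is not made up. A row lasts 1/8 s, in which the tool goes at most 62.5 mm and 10.7 degrees, less where a joint would pass 70% of its speed; a pose out of reach is approached as far as the arm can. A call with a gripper value outside its range is refused whole. The fingers move at their own pace and stop on an object; "grip_force" is the grip in N (left out, the last holds). Time passes only in rows, so rows that do not move let the fingers close. It gives the time, the measured TCP pose, the force, the opening and the grip force at its end, in the units of the state.
- r.sense(): the state, without advancing time (a new reading comes with each control period).
- r.grab_frame(name): name is "scene" or "top" or "wrist"; returns a dict with "img" (400x640x3 uint8, blue, green, red), "z_map" (400x640 float32, mm along the optical axis (not along the pixel's ray), 0 where there is no reading), "fx", "fy", "cx", "cy" (pixels), "eye" and "rotation" of the camera in the world; the wrist camera has in their place "T_tool_cam" (4x4, takes a point from camera to tool coordinates, whose origin is the TCP and whose axes are the flange's). Camera axes: x right, y up, looking along -z (the intrinsics and any distortion apply to the point x, -y, -z); pixel columns grow to the right and rows downward; lengths in mm; the calibration is good to about 2 mm. The wrist camera is an equidistant fisheye: a pixel r from the principal point sees the ray r / f radians off the axis. A picture is of the moment at which its call begins: read the wrist's pose just before it.
- r.sign_off(): hands the job in; it is judged then, once.
The state is a dict: "clock": time; "qpos": joint angles; "qvel": joint speeds; "joint_efforts": joint torques, N m; "eef_pos": TCP position; "tcp_rot": TCP orientation; "contact_force": force on the tool from outside, world axes, zero at the start; "wrist_torque": the same for the moment, N m; "opening": opening from 0.0 (shut) to 1.0 (fully open); "grasp_force": force on a finger pad.
Only numpy, scipy, OpenCV 4.12 (cv2) and the standard library are available. Lean on these libraries where they do the work, as an engineer would, in place of code of your own. Each camera call takes 0.05 s, during which the arm holds its last target. There are 200 camera calls.

## Task

Take the orange data cartridge out of its reader: press it straight down to its stop to trip the push-push latch, let go so that it springs up, then draw it out and stand it upright on the notepad. Leave the blue cartridge latched in its own reader, and do not push the phone about.

Things in the scene. Friction and masses are not known exactly. Their poses are not given: they have to be found in the camera images.
- orange_cartridge_center (a point): Centre of the orange cartridge, a loose upright plastic block 28 mm (its x) x 46 mm (its y) x 60 mm tall (z up), about 80 g; top 30 mm above this point. It stands in the reader's bay (1.5 mm play each side): latched, only about 8 mm proud of the reader; sprung up, 32 mm proud, to be pinched across its 28 mm x width and drawn straight up at least 30 mm to be clear.
- orange_bay (a point): Centre of the bay's mouth in the flat top of the fixed grey reader that holds the orange cartridge, 75 mm above the desk; axes as the cartridge's. From here the reader reaches 23 mm to -x, 52 mm to +x and 36 mm to either side in y. The cartridge pressed to its stop is still 1.5 mm proud of this top.
- orange_latch (a joint): Height of the sprung carrier under the orange cartridge, m: 0 latched (start), -0.0065 pressed to its firm stop, +0.024 sprung up. The latch trips at about -0.0045; pressing takes about 6 N (more when fast). When let go it rises in about half a second. Pressing it to the stop again and letting go latches it again.
- blue_cartridge_center (a point): Centre of the blue cartridge, of the same size, latched in a second, identical reader; must be left as it is.
- pad: Brown notepad lying flat and fixed on the desk, 125 mm (its x) x 86 mm (its y) x 8 mm thick; the origin is the centre of its underside, so its top is 8 mm above the origin.
- mobile: Bystander: phone lying flat on the desk at the right, 79 x 152 x 10 mm, black screen and red edge; the origin is the centre of its underside.
Things that resemble listed ones, but are neither listed nor needed, are in the scene too. Of the things that look like the part that bears orange_cartridge_center, the middle-sized one is meant.

How it is judged (in metres and radians):
On the way:
1. the orange cartridge has been tripped and stands sprung up in its reader (value of joint orange_latch above 0.018 m and distance of orange_cartridge_center from where it was at the start of the episode below 0.035 m), for 0.1 s.
At the end, for the whole second after the job is handed in: The orange cartridge stands upright (within 10 degrees) and still on the notepad, its centre over the pad (within 55 mm of the pad's centre along its length and 38 mm across), and the carrier of its reader is left sprung up (above 18 mm) (x of orange_cartridge_center in the frame of pad between -0.055 and 0.055 m and y of orange_cartridge_center in the frame of pad between -0.038 and 0.038 m and z of orange_cartridge_center in the frame of pad between 0.033 and 0.043 m and angle between orange_cartridge_center's own z axis and vertical below 0.17 rad and linear speed of orange_cartridge below 0.02 m/s and value of joint orange_latch above 0.018 m); the robot touches nothing.
It fails at once if the blue cartridge is pressed, tripped or drawn (moved more than 5 mm) (distance of blue_cartridge_center from where it was at the start of the episode above 0.005 m).
It fails at once if the phone is pushed more than 20 mm (distance of mobile from where it was at the start of the episode above 0.02 m).
It also fails if it takes over 51 s, if anything falls off the work surface, if the arm or the gripper's body presses on something with over 40 N, if the wrist force passes 120 N, or if a joint passes its speed limit or range.

## Working session

There is one attempt and no reset: what is moved stays moved. The work goes in short steps, Python scripts to look and compute and a tool call to move; the robot and the scene stay as the last step left them, time stands still between calls to the robot, and variables do not carry over. Pictures are saved under pics/ and viewed, at most 10 in all, crops included, and the job is handed in when it is done.

Besides the shell and the picture viewer there is one more tool, called as name([rows], argument=value, ...), one row to a line, values as JSON. apply_moves: Moves the arm, as the interface text tells. Its arguments: {"type":"object","properties":{"deltas":{"type":"array"},"grip_force":{"type":"number"}},"required":["deltas"]}

```bash
mkdir -p pics; cat > h.py <<'E'
import numpy as np, cv2
from rig import r
def save(n,f): cv2.imwrite(f'pics/{n}.png',f['img'])
def world(f):
    """per-pixel world points from depth (pinhole cams)"""
    z=f['z_map']; v,u=np.mgrid[0:z.shape[0],0:z.shape[1]]
    p=np.stack([(u-f['cx'])/f['fx']*z,-(v-f['cy'])/f['fy']*z,-z],-1)
    return p@np.array(f['rotation']).T+np.array(f['eye'])
E
python3 - <<'E'
from h import *
s=r.sense(); print(s)
for n in('scene','top'):
    f=r.grab_frame(n); save(n+'0',f); np.savez(n+'0.npz',**f)
    print(n,{k:v for k,v in f.items() if k not in('img','z_map')})
E
```

```text
{'clock': 0.0, 'qpos': array([-1.21537050e+00,  3.53661861e-01,  1.63411405e+00,  2.95086104e-05,
        1.15522805e+00, -2.40868330e-03]), 'qvel': array([-0.00083644,  0.00050669,  0.00095927, -0.00019081,  0.00179114,
       -0.00019431]), 'joint_efforts': array([ 3.71615170e-03, -6.05249405e+01, -3.42069340e+01,  4.13323323e-04,
        9.42733604e-03, -5.78071990e-07]), 'eef_pos': array([ 218.82338244, -585.19563035,  403.96154937]), 'tcp_rot': array([-3.14018141e+00, -3.03795237e-05,  3.57822556e-01]), 'contact_force': array([-0.3576736 ,  0.21540559,  0.62241019]), 'wrist_torque': array([-0.01833329, -0.00418274, -0.0024103 ]), 'grasp_force': 0.0, 'opening': 0.9984371960235158}
scene {'fx': 485.4776112571019, 'fy': 485.4776112571019, 'cx': 312.77516995596585, 'cy': 200.62525015335723, 'eye': array([-303.41202952, -488.85639263, 1000.50084182]), 'rotation': array([ 0.75078275, -0.01355637, -1.10838374])}
top {'fx': 402.94629677626256, 'fy': 402.94629677626256, 'cx': 316.3469384779814, 'cy': 204.28558125852496, 'eye': array([ 406.4072284 ,  -86.71699048, 1056.80248832]), 'rotation': array([ 0.08576392, -0.04003347, -1.54987437])}
```

View pics/top0.png

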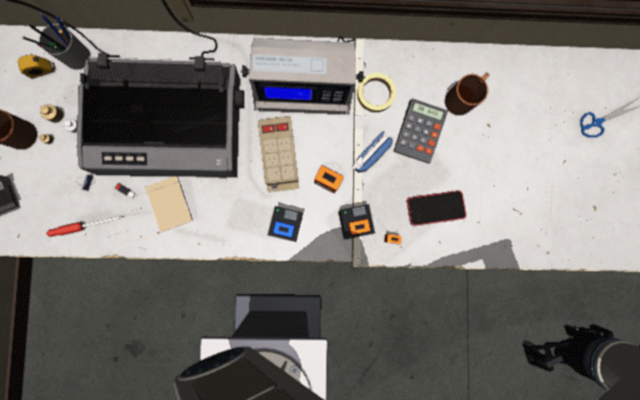

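View pics/scene0.png

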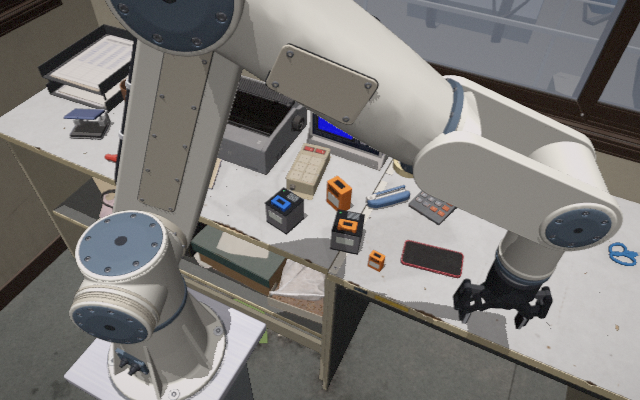

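```bash
sed -i 's/np.array(f\[.rotation.\]).T/R.from_euler("xyz",f["rotation"]).as_matrix().T/; 1a from scipy.spatial.transform import Rotation as R' h.py
cat >> h.py <<'E'
def top(f,mask,hmin,hmax,lab):
    P=world(f); m=mask&(P[...,2]>hmin)&(P[...,2]<hmax)&(f['z_map']>0)
    m=m.astype(np.uint8); n,L,st,c=cv2.connectedComponentsWithStats(m)
    for i in range(1,n):
        if st[i,4]<40: continue
        p=P[L==i]; rc=cv2.minAreaRect(p[:,:2].astype(np.float32))
        print(lab,'px',c[i].round(),st[i,4],'rect c',np.round(rc[0],1),'size',np.round(rc[1],1),'ang',round(rc[2],1),'z',np.percentile(p[:,2],[5,50,95]).round(1))
E
python3 - <<'E'
from h import *
for n in('top0','scene0'):
    f=dict(np.load(n+'.npz')); 
    hsv=cv2.cvtColor(f['img'],cv2.COLOR_BGR2HSV); H,S,V=[hsv[...,i] for i in range(3)]
    print(n)
    top(f,(H>5)&(H<20)&(S>170)&(V>120),5,150,'orange')
    top(f,(H>100)&(H<125)&(S>150)&(V>100),40,150,'blue')
    top(f,(H>8)&(H<25)&(S>50)&(S<150)&(V>130),3,15,'pad')
    top(f,(V<110)&(S<140),70,80,'reader')
    top(f,(S<120),-15,15,'desk')
    P=world(f)
    if n=='top0':
        for uv in((169,204),(436,208),(360,225),(284,228),(350,213)): print(uv,P[uv[1],uv[0]].round(1))
    np.save(n+'_P.npy',P)
E
```

```text
top0
orange px [328. 178.] 305 rect c [ 557.4 -152.3] size [58.1 37.3] ang 64.2 z [80.  83.4 86.6]
orange px [359. 226.] 207 rect c [ 439.3 -230.5] size [31.3 48.2] ang 12.6 z [63.1 84.5 87.7]
orange px [393. 238.] 82 rect c [ 412.4 -321.6] size [17.6 32.3] ang 0.9 z [42.9 46.6 49.9]
blue px [288.  93.] 532 rect c [755.3 -48.6] size [112.9   4.5] ang 90.0 z [ 76.9 111.5 145.4]
blue px [283. 229.] 214 rect c [430.4 -44.9] size [48.6 30. ] ang 77.2 z [70.8 84.8 87.7]
pad px [168. 203.] 1544 rect c [491.7 254.8] size [124.8  84.5] ang 21.9 z [ 5.5  8.6 11.7]
pad px [288. 186.] 67 rect c [544.5 -50.6] size [15.6 50.4] ang 8.9 z [3.3 4.8 7.7]
reader px [17.  9.] 77 rect c [959.8 625.5] size [ 3.3 85. ] ang 0.1 z [70.7 75.2 79.3]
reader px [106.  12.] 272 rect c [959.9 406.7] size [  4.5 306.5] ang 0.2 z [70.5 75.2 79.6]
reader px [312.  21.] 516 rect c [ 960.2 -112.6] size [  6.2 621.6] ang 0.0 z [70.7 75.1 79.4]
reader px [450.  26.] 52 rect c [ 960.7 -461.7] size [ 3.3 69.7] ang 0.0 z [71.  74.4 79.3]
reader px [561.  31.] 331 rect c [ 960.7 -759.5] size [412.6   5.9] ang 89.9 z [70.6 7
[... 1803 characters left out ...]
226.2] size [79.1 70.7] ang 12.4 z [71.3 74.2 77. ]
desk px [20. 88.] 391 rect c [ 552.5 1081.5] size [193.9  20.9] ang 0.4 z [-13.3  -0.6  13.5]
desk px [112.  91.] 105 rect c [685.1 772.3] size [115.3  35.7] ang 10.6 z [ 7.4 10.8 14.1]
desk px [ 66. 128.] 6961 rect c [507.9 741.4] size [548.1 328.2] ang 90.0 z [-5.7 -0.8 11.7]
desk px [449. 264.] 41401 rect c [ 633.8 -336.1] size [ 635.  1178.3] ang 1.6 z [-5.3 -1.3  7.5]
desk px [617. 249.] 76 rect c [ 743.8 -866.6] size [25.  45.1] ang 73.5 z [-3.6 -0.2  9.7]
desk px [623. 259.] 100 rect c [ 715.1 -880.1] size [31.4 49.1] ang 9.9 z [-3.6 -0.2  9.3]
desk px [175. 361.] 7528 rect c [-1.8  0.5] size [322.7 301.3] ang 89.7 z [-4.2  0.2 13.7]
```

The top view shows the orange cartridge latched in its dark reader at px (360,226), with the larger decoy at (328,178) and the smaller one at (393,238). The blue reader is at (285,222), the pad at (169,204) and the phone at (436,208). The scene view agrees. The cartridge centre is at about (438.8,-229.7), yaw 0.22, with its top at about 84, which matches 83. The pad is at (491.7,254.8).

apply_moves([
  {"claw": 1,"delta_pos": [0,0,0],"yaw": -0.179},
  {"claw": 1,"delta_pos": [0,0,0],"yaw": -0.179},
  {"claw": 1,"delta_pos": [0,0,0],"yaw": -0.179},
  {"claw": 1,"delta_pos": [0,0,0],"yaw": -0.179},
  {"claw": 1,"delta_pos": [0,0,0],"yaw": -0.179},
  {"claw": 1,"delta_pos": [0,0,0],"yaw": -0.179},
  {"claw": 1,"delta_pos": [0,0,0],"yaw": -0.179},
  {"claw": 1,"delta_pos": [0,0,0],"yaw": -0.179},
], grip_force=40)

```text
clock: 1.1
eef_pos: [218.8, -585.3, 404.2]
tcp_rot: [-3.141, -0.001, 1.796]
contact_force: [0.3, -0.6, -0.7]
opening: 0.002
grasp_force: 0.0
```

apply_moves([
  {"claw": 1,"delta_pos": [3.7,3.65,0],"yaw": 0},
  {"claw": 1,"delta_pos": [3.7,3.65,0],"yaw": 0},
  {"claw": 1,"delta_pos": [3.7,3.65,0],"yaw": 0},
  {"claw": 1,"delta_pos": [3.7,3.65,0],"yaw": 0},
  {"claw": 1,"delta_pos": [3.7,3.65,0],"yaw": 0},
  {"claw": 1,"delta_pos": [3.7,3.65,0],"yaw": 0},
  {"claw": 1,"delta_pos": [3.7,3.65,0],"yaw": 0},
  {"claw": 1,"delta_pos": [3.7,3.65,0],"yaw": 0},
])

```text
clock: 2.1
eef_pos: [440.2, -231.5, 404.6]
tcp_rot: [-3.142, -0.0, 1.79]
contact_force: [0.8, -1.4, 0.0]
opening: -0.002
grasp_force: 0.0
```

apply_moves([
  {"claw": 1,"delta_pos": [0,0,0],"yaw": 0},
  {"claw": 1,"delta_pos": [0,0,0],"yaw": 0},
  {"claw": 1,"delta_pos": [0,0,0],"yaw": 0},
])

```text
clock: 2.48
eef_pos: [439.1, -233.9, 404.6]
tcp_rot: [-3.141, -0.0, 1.788]
contact_force: [-0.3, 0.4, 0.3]
opening: -0.001
grasp_force: 0.0
```

```bash
cat >> h.py <<'E'
def wrist_world(f,s):
    z=f['z_map']; v,u=np.mgrid[0:z.shape[0],0:z.shape[1]]
    a=(u-f['cx'])/f['fx']; b=(v-f['cy'])/f['fy']; th=np.hypot(a,b)+1e-9; k=np.tan(th)/th
    p=np.stack([a*k*z,-b*k*z,-z,np.ones_like(z)],-1)@np.array(f['T_tool_cam']).T
    return p[...,:3]@R.from_euler('xyz',s['tcp_rot']).as_matrix().T+s['eef_pos']
def wlook(name):
    s=r.sense(); f=r.grab_frame('wrist'); save(name,f); P=wrist_world(f,s)
    hsv=cv2.cvtColor(f['img'],cv2.COLOR_BGR2HSV); H,S,V=[hsv[...,i] for i in range(3)]
    global world; world=lambda _:P
    top(f,(H>5)&(H<20)&(S>170)&(V>100),25,190,'orange')
    top(f,(H>5)&(H<20)&(S>150)&(V>100)&(P[...,2]>hcut),25,190,'orange-top')
    top(f,(V<110)&(S<140),70,80,'reader')
    top(f,(H>8)&(H<25)&(S>50)&(S<150)&(V>110),3,15,'pad')
    return f,P,s
hcut=78
E
python3 -c "
from h import *
f,P,s=wlook('w1'); print(s['eef_pos'],f['T_tool_cam'],f['fx'],f['cx'],f['cy'])"
```

```text
orange px [448. 132.] 1807 rect c [ 556.7 -152. ] size [62.7 38.6] ang 63.7 z [57.1 81.8 83.2]
orange px [319. 179.] 951 rect c [ 439.3 -228. ] size [27.5 44.8] ang 12.4 z [82.6 83.9 85. ]
orange px [279. 244.] 373 rect c [ 411.1 -321.9] size [35.7 20.8] ang 82.5 z [44.  45.7 46.9]
orange-top px [450. 133.] 1626 rect c [ 556.7 -152. ] size [62.7 38.4] ang 63.6 z [80.3 81.9 83.2]
orange-top px [319. 179.] 950 rect c [ 439.3 -228. ] size [27.5 44.8] ang 12.5 z [82.7 83.9 85. ]
reader px [41. 14.] 197 rect c [ 23.3 -76.2] size [66.7 16.6] ang 37.9 z [70.5 74.7 79.6]
reader px [364.  21.] 2018 rect c [441.5 -52.9] size [62.  74.9] ang 77.9 z [72.6 74.2 75.6]
reader px [590.  15.] 185 rect c [739.4  67.3] size [21.9 62.9] ang 66.5 z [70.7 75.3 79.3]
reader px [619.  30.] 79 rect c [803.5  84.6] size [ 3.8 48.2] ang 89.5 z [70.4 75.  79.4]
reader px [597.  58.] 40 rect c [755.2  14.6] size [15.8  3.6] ang 75.2 z [70.4 75.7 78.9]
reader px [574. 174.] 291 rect c [ 753.8 -145.6] size [85.6  5.6] ang 89.8 z [70.4 74.9 79.4]
reader px [338. 176.] 3594 rect c [ 452.3 -225.2] size [75.3 71.9] ang 12.7 z [73.2 74.4 75.5]
reader px [563. 210.] 41 rect c [ 755.3 -196.1] size [10.7  3.3] ang 88.5 z [71.2 74.9 78.7]
reader px [584. 324.] 745 rect c [ 960.4 -396.4] size [  6.7 351.3] ang 0.1 z [70.5 75.1 79.4]
[ 439.06066544 -233.92193889  404.57397978] [[ 8.45099710e-04  9.61199087e-01  2.75854311e-01  7.10273650e+01]
 [ 9.99999383e-01 -1.01109484e-03  4.59533312e-04  7.07524069e-01]
 [ 7.20617870e-04  2.75853752e-01 -9.61199349e-01  3.15045325e+01]
 [ 0.00000000e+00  0.00000000e+00  0.00000000e+00  1.00000000e+00]] 309.70691628693146 318.9459256886451 197.78484579139564
```

View pics/w1.png

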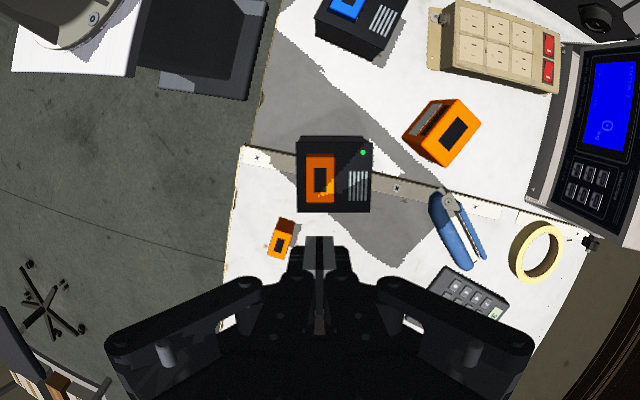

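The wrist view shows the orange cartridge at px (319,179), well aligned with the fingers. Its centre is at (439.2,-228.5), yaw 0.218, top at 83.5. I'll go down above it.

apply_moves([
  {"claw": 1,"delta_pos": [0.52,0.11,2.8],"yaw": 0},
  {"claw": 1,"delta_pos": [0,0,2.8],"yaw": 0},
  {"claw": 1,"delta_pos": [0,0,2.8],"yaw": 0},
  {"claw": 1,"delta_pos": [0,0,2.8],"yaw": 0},
  {"claw": 1,"delta_pos": [0,0,2.4],"yaw": 0},
  {"claw": 1,"delta_pos": [0,0,0],"yaw": 0},
  {"claw": 1,"delta_pos": [0,0,0],"yaw": 0},
])

```text
clock: 3.4
eef_pos: [439.6, -228.4, 269.4]
tcp_rot: [3.141, 0.0, 1.789]
contact_force: [0.0, -0.4, 0.7]
opening: -0.004
grasp_force: 0.0
```

apply_moves([
  {"claw": 1,"delta_pos": [0,0,0.2],"yaw": 0},
  {"claw": 1,"delta_pos": [0,0,0.2],"yaw": 0},
  {"claw": 1,"delta_pos": [0,0,0.1],"yaw": 0},
  {"claw": 1,"delta_pos": [0,0,0.1],"yaw": 0},
  {"claw": 1,"delta_pos": [0,0,0],"yaw": 0},
])

```text
clock: 4.03
eef_pos: [439.6, -227.7, 262.6]
tcp_rot: [-3.142, -0.0, 1.79]
contact_force: [0.4, 0.7, 0.3]
opening: -0.0
grasp_force: 0.0
```

apply_moves([
  {"claw": 1,"delta_pos": [0,0,0.2],"yaw": 0},
  {"claw": 1,"delta_pos": [0,0,0.2],"yaw": 0},
  {"claw": 1,"delta_pos": [0,0,0.2],"yaw": 0},
  {"claw": 1,"delta_pos": [0,0,0.2],"yaw": 0},
  {"claw": 1,"delta_pos": [0,0,0],"yaw": 0},
])

```text
clock: 4.65
eef_pos: [439.5, -227.7, 254.6]
tcp_rot: [-3.142, -0.0, 1.79]
contact_force: [-1.3, 0.5, 4.2]
opening: -0.0
grasp_force: 2.2
```

apply_moves([
  {"claw": 1,"delta_pos": [0,0,0.1],"yaw": 0},
  {"claw": 1,"delta_pos": [0,0,0.1],"yaw": 0},
  {"claw": 1,"delta_pos": [0,0,0.1],"yaw": 0},
  {"claw": 1,"delta_pos": [0,0,0],"yaw": 0},
])

```text
clock: 5.15
eef_pos: [439.5, -227.7, 251.6]
tcp_rot: [-3.142, -0.0, 1.79]
contact_force: [-0.6, 0.3, 4.0]
opening: 0.001
grasp_force: 2.3
```

apply_moves([
  {"claw": 1,"delta_pos": [0,0,0.1],"yaw": 0},
  {"claw": 1,"delta_pos": [0,0,0.1],"yaw": 0},
  {"claw": 1,"delta_pos": [0,0,0.05],"yaw": 0},
  {"claw": 1,"delta_pos": [0,0,0],"yaw": 0},
])

```text
clock: 5.65
eef_pos: [439.7, -227.8, 249.9]
tcp_rot: [3.141, 0.0, 1.79]
contact_force: [-2.7, 0.9, 14.9]
opening: 0.001
grasp_force: 7.3
```

Force has jumped to 15 N with the tip at the stop. I'll release it, lift away and open.

apply_moves([
  {"claw": 1,"delta_pos": [0,0,-1.5],"yaw": 0},
  {"claw": 1,"delta_pos": [0,0,-2.5],"yaw": 0},
  {"claw": 1,"delta_pos": [0,0,-2.5],"yaw": 0},
  {"claw": 1,"delta_pos": [0,0,-2.5],"yaw": 0},
  {"claw": -0.5,"delta_pos": [0,0,0],"yaw": 0},
  {"claw": -0.5,"delta_pos": [0,0,0],"yaw": 0},
  {"claw": -0.5,"delta_pos": [0,0,0],"yaw": 0},
])

```text
clock: 6.52
eef_pos: [439.2, -227.6, 338.3]
tcp_rot: [-3.14, -0.001, 1.79]
contact_force: [0.1, -0.4, 0.7]
opening: 0.637
grasp_force: 0.0
```

```bash
python3 -c "
import h; h.hcut=95
from h import *
f,P,s=h.wlook('w2'); print(s['eef_pos'],s['opening'],s['contact_force'])" | grep -v reader
```

```text
orange px [475. 145.] 2834 rect c [ 556.6 -151.7] size [63.  38.9] ang 64.1 z [52.9 81.7 83.1]
orange px [318. 214.] 1861 rect c [ 438.7 -227.4] size [27.4 44.6] ang 12.5 z [105.1 106.2 107.3]
orange px [274. 277.] 362 rect c [ 412.8 -321.9] size [34.8 18.8] ang 85.7 z [44.1 45.6 46.7]
orange-top px [318. 214.] 1865 rect c [ 438.7 -227.4] size [27.4 44.7] ang 12.5 z [105.1 106.2 107.3]
[ 439.21570982 -227.55992596  338.27769767] 0.6374750452195151 [ 0.12827299 -0.44018425  0.71422126]
```

View pics/w2.png

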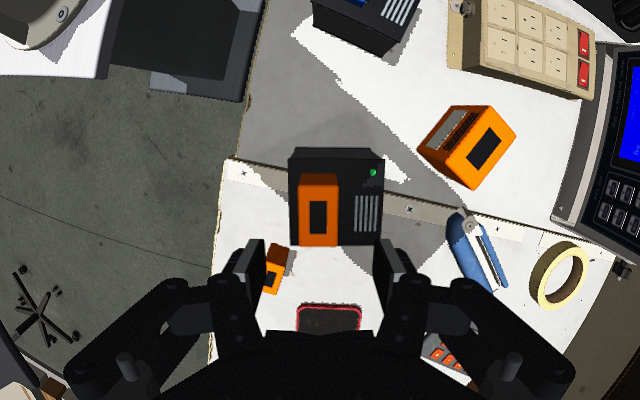

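The cartridge has sprung up: its top is at 106.5, centred at (438.7,-227.5), px (318,214), between the open fingers. I'll go down around it and grip.

apply_moves([
  {"claw": -0.5,"delta_pos": [0,0,2.5],"yaw": 0},
  {"claw": -0.5,"delta_pos": [0,0,2.5],"yaw": 0},
  {"claw": -0.5,"delta_pos": [0,-0.05,2.0],"yaw": 0},
  {"claw": -0.5,"delta_pos": [0,0,1.0],"yaw": 0},
  {"claw": -0.5,"delta_pos": [0,0,0.3],"yaw": 0},
  {"claw": -0.5,"delta_pos": [0,0,0],"yaw": 0},
])

```text
clock: 7.32
eef_pos: [439.3, -227.9, 256.4]
tcp_rot: [3.141, 0.0, 1.79]
contact_force: [-0.4, -1.1, 0.3]
opening: 0.749
grasp_force: 0.0
```

apply_moves([
  {"claw": 0.2,"delta_pos": [0,0,0],"yaw": 0},
  {"claw": 0.3,"delta_pos": [0,0,0],"yaw": 0},
  {"claw": 0.5,"delta_pos": [0,0,0],"yaw": 0},
  {"claw": 0.7,"delta_pos": [0,0,0],"yaw": 0},
  {"claw": 1,"delta_pos": [0,0,0],"yaw": 0},
  {"claw": 1,"delta_pos": [0,0,0],"yaw": 0},
  {"claw": 1,"delta_pos": [0,0,0],"yaw": 0},
], grip_force=35)

```text
clock: 8.2
eef_pos: [439.2, -227.9, 256.2]
tcp_rot: [3.141, 0.0, 1.79]
contact_force: [0.9, 0.1, 3.4]
opening: 0.321
grasp_force: 39.4
```

apply_moves([
  {"claw": 1,"delta_pos": [0,0,-0.6],"yaw": 0},
  {"claw": 1,"delta_pos": [0,0,-1.2],"yaw": 0},
  {"claw": 1,"delta_pos": [0,0,-1.6],"yaw": 0},
  {"claw": 1,"delta_pos": [0,0,-1.6],"yaw": 0},
  {"claw": 1,"delta_pos": [0,0,-2],"yaw": 0},
  {"claw": 1,"delta_pos": [0,0,-2.5],"yaw": 0},
  {"claw": 1,"delta_pos": [0,0,-2.5],"yaw": 0},
  {"claw": 1,"delta_pos": [0,0,0],"yaw": 0},
])

```text
clock: 9.2
eef_pos: [439.6, -228.1, 378.7]
tcp_rot: [3.138, 0.003, 1.79]
contact_force: [0.4, -0.8, -0.5]
opening: 0.32
grasp_force: 39.0
```

```bash
python3 -c "
import h; h.hcut=95
from h import *
f,P,s=h.wlook('w3'); print(s['eef_pos'],s['opening'],s['contact_force'],s['grasp_force'])" | grep -v reader
```

```text
orange px [455. 139.] 2158 rect c [ 556.6 -151.8] size [62.7 38.4] ang 63.9 z [55.4 81.8 83.1]
[ 439.56717634 -228.0991067   378.68540639] 0.3196736183637927 [ 0.41582426 -0.8146655  -0.48000025] 39.02721583843231
```

View pics/w3.png

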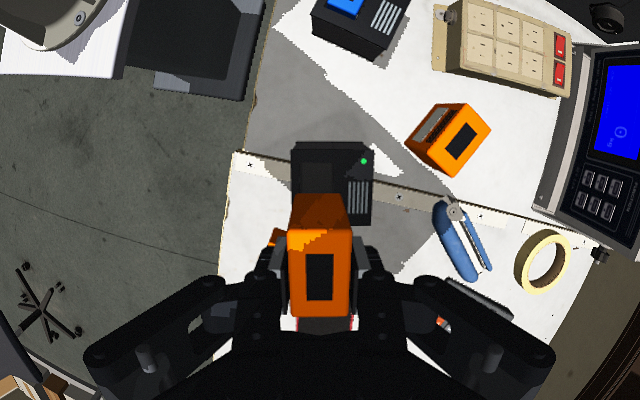

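The cartridge is held squarely at px (320,265), and the emptied bay shows at (320,170). I'll carry it over to the pad, then down.

apply_moves([
  {"claw": 1,"delta_pos": [2.3,0.78,0],"yaw": 0},
  {"claw": 1,"delta_pos": [4.6,1.56,0],"yaw": 0},
  {"claw": 1,"delta_pos": [4.6,1.56,0],"yaw": 0},
  {"claw": 1,"delta_pos": [4.6,1.56,0],"yaw": 0},
  {"claw": 1,"delta_pos": [4.6,1.56,0],"yaw": 0},
  {"claw": 1,"delta_pos": [4.6,1.56,0],"yaw": 0},
  {"claw": 1,"delta_pos": [4.6,1.56,0],"yaw": 0},
  {"claw": 1,"delta_pos": [4.6,1.56,0],"yaw": 0},
])

```text
clock: 10.25
eef_pos: [477.8, 135.9, 375.2]
tcp_rot: [-3.14, 0.0, 1.79]
contact_force: [1.1, -0.6, -0.5]
opening: 0.324
grasp_force: 39.0
```

apply_moves([
  {"claw": 1,"delta_pos": [4.6,1.56,0],"yaw": 0},
  {"claw": 1,"delta_pos": [4.6,1.56,0],"yaw": 0},
  {"claw": 1,"delta_pos": [2.3,0.78,0],"yaw": 0},
  {"claw": 1,"delta_pos": [0,0,0],"yaw": 0},
  {"claw": 1,"delta_pos": [0,0,0],"yaw": 0},
  {"claw": 1,"delta_pos": [0,0,0],"yaw": 0},
])

```text
clock: 11.0
eef_pos: [491.3, 253.8, 376.1]
tcp_rot: [-3.141, 0.0, 1.789]
contact_force: [0.2, -1.1, -1.2]
opening: 0.32
grasp_force: 39.0
```

```bash
python3 -c "
import h; h.hcut=95
from h import *
f,P,s=h.wlook('w4'); print(s['eef_pos'],s['opening'],s['contact_force'],s['grasp_force'])" | grep -v reader
```

```text
pad px [319. 168.] 7204 rect c [490.7 256.8] size [125.   84.9] ang 21.5 z [6.1 7.3 8.5]
[491.32765374 253.7992381  376.09363292] 0.3203758953114168 [ 0.17182873 -1.13703837 -1.1786481 ] 38.98412346839905
```

View pics/w4.png

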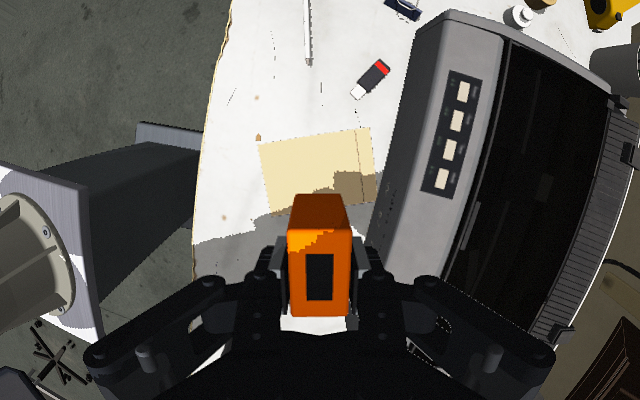

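The pad is below, at px (319,168), and centred under the tool as measured. The printer stands close to it on the +x side, so I'll check the clearance for opening.

```bash
python3 -c "
import numpy as np
P=np.load('top0_P.npy').reshape(-1,3)
for y in range(190,320,20):
    m=(abs(P[:,1]-y)<8)&(P[:,2]>15)&(P[:,0]>400)&(P[:,0]<700)
    q=P[m]; print(y,q[:,0].min().round(),q[q[:,0]<q[:,0].min()+40,2].max().round())
"
```

```text
190 561.0 109.0
210 560.0 109.0
230 558.0 108.0
250 522.0 61.0
270 560.0 111.0
290 559.0 110.0
310 559.0 112.0
```

The printer front is at x≈558 and about 110 high. I'll place the cartridge 24 mm nearer the robot, still well inside the pad, and open only partly.

apply_moves([
  {"claw": 1,"delta_pos": [-0.1,-1.2,0],"yaw": 0},
  {"claw": 1,"delta_pos": [-0.1,-1.2,1.5],"yaw": 0},
  {"claw": 1,"delta_pos": [0,0,3],"yaw": 0},
  {"claw": 1,"delta_pos": [0,0,3],"yaw": 0},
  {"claw": 1,"delta_pos": [0,0,3],"yaw": 0},
  {"claw": 1,"delta_pos": [0,0,2.3],"yaw": 0},
  {"claw": 1,"delta_pos": [0,0,1.2],"yaw": 0},
  {"claw": 1,"delta_pos": [0,0,0],"yaw": 0},
])

```text
clock: 12.05
eef_pos: [468.0, 247.6, 235.9]
tcp_rot: [-3.14, 0.0, 1.79]
contact_force: [-0.2, -0.9, -0.5]
opening: 0.319
grasp_force: 39.0
```

apply_moves([
  {"claw": 1,"delta_pos": [0,0,0.2],"yaw": 0},
  {"claw": 1,"delta_pos": [0,0,0.2],"yaw": 0},
  {"claw": 1,"delta_pos": [0,0,0.2],"yaw": 0},
  {"claw": 1,"delta_pos": [0,0,0.1],"yaw": 0},
  {"claw": 1,"delta_pos": [0,0,0],"yaw": 0},
])

```text
clock: 12.68
eef_pos: [468.4, 247.9, 229.2]
tcp_rot: [-3.141, -0.0, 1.79]
contact_force: [0.0, 0.3, -0.4]
opening: 0.321
grasp_force: 39.0
```

apply_moves([
  {"claw": 1,"delta_pos": [0,0,0.3],"yaw": 0},
  {"claw": 1,"delta_pos": [0,0,0.3],"yaw": 0},
  {"claw": 1,"delta_pos": [0,0,0.2],"yaw": 0},
  {"claw": 1,"delta_pos": [0,0,0.1],"yaw": 0},
  {"claw": 1,"delta_pos": [0,0,0.1],"yaw": 0},
  {"claw": 1,"delta_pos": [0,0,0],"yaw": 0},
])

```text
clock: 13.42
eef_pos: [468.4, 247.9, 219.2]
tcp_rot: [3.142, -0.0, 1.79]
contact_force: [-0.0, -0.2, -1.3]
opening: 0.321
grasp_force: 39.0
```

apply_moves([
  {"claw": 1,"delta_pos": [0,0,0.05],"yaw": 0},
  {"claw": 1,"delta_pos": [0,0,0.05],"yaw": 0},
  {"claw": 1,"delta_pos": [0,0,0],"yaw": 0},
])

```text
clock: 13.8
eef_pos: [468.4, 247.9, 218.2]
tcp_rot: [-3.142, -0.0, 1.79]
contact_force: [0.1, 0.5, -1.0]
opening: 0.322
grasp_force: 39.0
```

apply_moves([
  {"claw": 1,"delta_pos": [0,0,0.05],"yaw": 0},
  {"claw": 1,"delta_pos": [0,0,0.05],"yaw": 0},
  {"claw": 1,"delta_pos": [0,0,0],"yaw": 0},
  {"claw": 1,"delta_pos": [0,0,0],"yaw": 0},
])

```text
clock: 14.3
eef_pos: [468.4, 247.9, 217.2]
tcp_rot: [-3.142, -0.0, 1.79]
contact_force: [0.1, 0.4, -0.8]
opening: 0.317
grasp_force: 39.0
```

apply_moves([
  {"claw": 1,"delta_pos": [0,0,0.05],"yaw": 0},
  {"claw": 1,"delta_pos": [0,0,0.05],"yaw": 0},
  {"claw": 1,"delta_pos": [0,0,0],"yaw": 0},
  {"claw": 1,"delta_pos": [0,0,0],"yaw": 0},
])

```text
clock: 14.8
eef_pos: [468.4, 247.9, 216.7]
tcp_rot: [3.141, -0.0, 1.79]
contact_force: [-2.4, -0.8, 7.6]
opening: 0.318
grasp_force: 40.1
```

It has touched down with 7.6 N. I'll release gently, then retreat straight up.

apply_moves([
  {"claw": 0.3,"delta_pos": [0,0,-0.05],"yaw": 0},
  {"claw": 0.15,"delta_pos": [0,0,0],"yaw": 0},
  {"claw": 0,"delta_pos": [0,0,0],"yaw": 0},
  {"claw": -0.15,"delta_pos": [0,0,0],"yaw": 0},
  {"claw": -0.15,"delta_pos": [0,0,0],"yaw": 0},
  {"claw": -0.15,"delta_pos": [0,0,0],"yaw": 0},
])

```text
clock: 15.55
eef_pos: [468.4, 247.9, 216.7]
tcp_rot: [3.142, -0.0, 1.79]
contact_force: [0.2, -0.4, 0.1]
opening: 0.577
grasp_force: 0.0
```

apply_moves([
  {"claw": -0.15,"delta_pos": [0,0,-0.8],"yaw": 0},
  {"claw": -0.15,"delta_pos": [0,0,-1.5],"yaw": 0},
  {"claw": -0.15,"delta_pos": [0,0,-2.5],"yaw": 0},
  {"claw": -0.15,"delta_pos": [0,0,-3],"yaw": 0},
  {"claw": -0.15,"delta_pos": [0,0,-3],"yaw": 0},
  {"claw": -0.15,"delta_pos": [0,0,-3],"yaw": 0},
  {"claw": -0.15,"delta_pos": [0,0,0],"yaw": 0},
  {"claw": -0.15,"delta_pos": [0,0,0],"yaw": 0},
])

```text
clock: 16.55
eef_pos: [468.1, 247.7, 354.8]
tcp_rot: [3.141, -0.0, 1.79]
contact_force: [-0.1, 0.2, -0.6]
opening: 0.572
grasp_force: 0.0
```

```bash
python3 -c "
import h; h.hcut=55
from h import *
f,P,s=h.wlook('w5'); print(s['eef_pos'],s['opening'],s['contact_force'],s['grasp_force'])
g=r.grab_frame('top'); save('top5',g)" | grep -v reader
```

```text
orange px [319. 199.] 770 rect c [468.2 248.7] size [27.  45.2] ang 11.9 z [64.3 66.1 67.4]
orange-top px [319. 199.] 788 rect c [467.8 248.5] size [27.8 45.2] ang 12.4 z [64.3 66.1 67.4]
pad px [347. 171.] 7123 rect c [490.5 256.6] size [124.9  85.4] ang 21.3 z [6.1 7.3 8.5]
[468.09158976 247.72195452 354.79941857] 0.5721446242128215 [-0.09929826  0.19197831 -0.55800948] 0.0
```

View pics/w5.png

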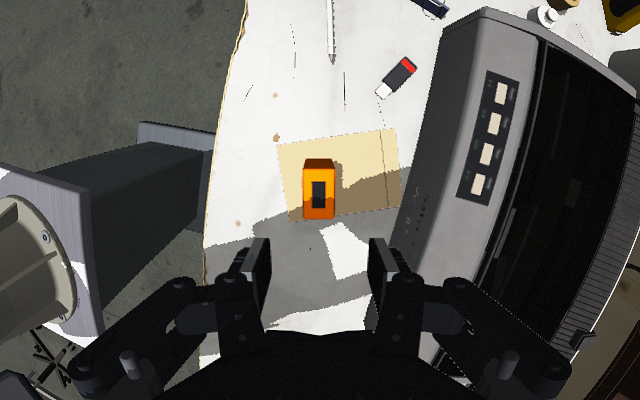

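View pics/top5.png

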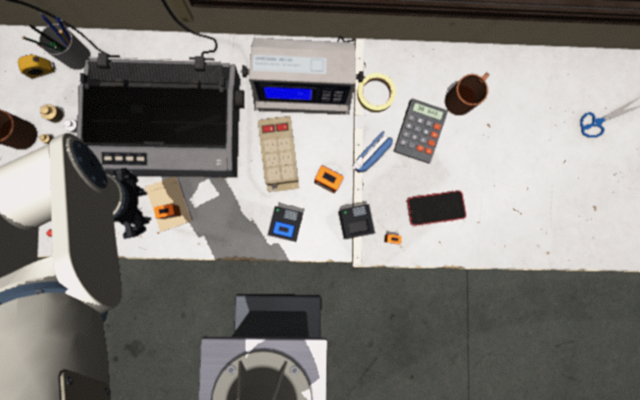

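The wrist view shows the cartridge standing upright on the pad at px (319,195). Its top is level at about 66–68 mm and it is about 24 mm from the pad centre. The top view shows the orange reader emptied at (356,221), with the blue cartridge (284,229) and the phone (436,208) where they were. I'll hand it in.

```bash
python3 -c "
from rig import r
print(r.sign_off())"
```

```text
the job is handed in; nothing more can be done
None
```

I tripped the orange cartridge, drew it out and stood it upright on the notepad (about 24 mm from its centre), with the blue cartridge and phone unmoved in the final picture. The job is handed in at about 17 s, but no verdict came back, and I did not measure the empty carrier's height.

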